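Fetch the cleaned board out of the dip tank with the hook rod

TASK

Take the hook rod by its orange grip, reach down into the drained dip tank where the basket holding the small green circuit board hangs, lift that basket out by its wire bail, and set it down upright in the blue drip tray with the hook. Then unhook and hang the rod back on the two rails of its green stand, and let go. Do not touch the basket with the gripper.

Things in the scene. Friction and masses are not known exactly. Their poses are not given: they have to be found in the camera images.
- hook_rod: Loose rod, hangs upright in its stand. Origin: shaft axis at underside of flange (50 x 64 x 4 thick; yellow stripe on hook side, +x); z up. Orange grip 20 x 20, z 4 to 50: hold at 30. Shaft 6 dia. down to an upturned U hook towards +x: bar centre lowest at x 12, z -110 (a hung wire's centre: z -105); tip bar centre x 24, top z -93; clear gap shaft to tip 18; lowest point z -113. All mm.
- board_basket: Wanted loose basket, 120 g, green board in it. Origin: centre of underside, z up. 72 (x) x 56 (y) x 19 high, lips out to y +-39; yellow 4 mm wire bail at x 0, its top a level bar along y, 40 long, centre z 60. Hangs by its lips in one of two fixed tanks, origin 6 above table; tank inside 112 (x) x 86 (y), rim 135 above table, same yaw, centred within 5. Lifts straight up. Not the black relay's basket. mm.
- drip_tray: Fixed blue open drip tray, 160 (x) x 140 (y) x 15 mm high, walls and floor 4 mm. Origin: centre of its underside, on the table; inner floor 4 mm above it. It stands on the robot's left or right, the rod stand on the other side.
- rod_stand: Fixed green stand: base and two upright rails 80 long (x), 12 thick, 130 mm high, centred at y = +-28 mm, clear gap 44 mm, open at both ends and on top. Origin: centre of its underside, on the table. The rod hangs with its flange across both rail tops (rod origin 130 mm above the stand's), shaft over the stand's middle, hook in the gap, rod x along stand x.
Things that resemble listed ones, but are neither listed nor needed, are in the scene too. Leave any purple look-alike of the hook_rod alone.

How it is judged (in metres and radians):
On the way, in this order (a step that is already met when the one before it is completed fails the run):
1. the basket with the green board hangs on the hook, clear above the tank's rim (height (world z) of board_basket above 0.137 m and contact force between hook_rod and board_basket above 0.3 N and distance between hook_rod and board_basket below 0.21 m), for 0.2 s.
2. the basket stands in the drip tray, set down with the hook still within its bail (x of board_basket in the frame of drip_tray between -0.05 and 0.05 m and y of board_basket in the frame of drip_tray between -0.045 and 0.045 m and z of board_basket in the frame of drip_tray below 0.012 m and angle between board_basket's own z axis and vertical below 0.17 rad and z of board_basket in the frame of hook_rod above -0.178 m and horizontal distance between board_basket and hook_rod below 0.045 m and linear speed of board_basket below 0.1 m/s), for 0.1 s.
At the end, for the whole second after the job is handed in: The green-board basket stands free of the rod in the tray (within 50 mm in x, 45 mm in y of its middle, under 12 mm up, upright within 10 degrees); the rod hangs on the rails (within 40 mm along, 20 mm across, 124 to 136 mm up, within 10 degrees of upright); both at rest (x of board_basket in the frame of drip_tray between -0.05 and 0.05 m and y of board_basket in the frame of drip_tray between -0.045 and 0.045 m and z of board_basket in the frame of drip_tray below 0.012 m and angle between each of board_basket, hook_rod's own z axis and vertical below 0.17 rad and linear speed of each of board_basket, hook_rod below 0.02 m/s and contact force between hook_rod and board_basket below 0.05 N and x of hook_rod in the frame of rod_stand between -0.04 and 0.04 m and y of hook_rod in the frame of rod_stand between -0.02 and 0.02 m and z of hook_rod in the frame of rod_stand between 0.124 and 0.136 m); the robot touches nothing.
It fails at once if the gripper or arm touches the basket (contact force between any of the fingers, the arm and board_basket above 0.5 N).
It also fails if it takes over 69 s, if anything falls off the work surface, if the arm or the gripper's body presses on something with over 40 N, if the wrist force passes 120 N, or if a joint passes its speed limit or range.

ROBOT

A 7-joint arm with a two-finger parallel gripper is mounted at the origin on the work surface. World frame = base frame: x ahead of the robot, y to its left, z up, the work surface at z = 0. Lengths are in mm, angles in rad, forces in N, time in s.
With the tool pointing down it reaches from about 400 to 900 mm from the base axis. Payload 5.5 kg.
Tool frame: the origin (TCP) lies between the finger pads; the fingertips stand 11 mm ahead of it and the grasp point (between the pads) lies 8 mm behind it; z points along the fingers, y is the line along which they close (so a half turn about z gives the same grasp; the last joint's range is limited). The gripper opens to 85 mm and grips with 20 to 120 N. Pads are 22 mm wide; open, the fingers measure 114 mm over their backs; the gripper's body (76 mm by 85 mm) begins 54 mm behind the grasp point. The pads swing forward as they close: fully open they stand 13 mm farther back than shut.
Start: joints at [-0.955, 0.501, -0.427, 1.55, 0.221, 1.138, -0.21], TCP at [224.555, 609.979, 242.31] pointing down, gripper open.
Joint ranges: [-2.88, 2.88], [-0.31, 2.03], [-1.54, 1.56], [0.2, 2.42], [-1.41, 4.55], [0.19, 2.02], [-2.57, 2.57]. Speed limits (rad/s): [2.57, 2.57, 3.14, 3.14, 3.14, 3.14, 3.14].

INTERFACE

Orientations are given as a unit quaternion [x, y, z, w].
In Python, from rig import arm gives the robot as it stands.
- The arm moves only by the shell command python3 -m crank 'ROWS'. ROWS is JSON, a list of rows, each a list of 3 entries, a list of its own where there are three numbers: the closure, from -1 (fully open) to 1 (shut), so that 0 is half open, then the shift along the tool's x, y, z in mm, then the turn about the tool's z in rad. A call has 1 to 20 rows; each row shifts and turns the commanded pose from where the row before left it, along the tool's axes as they then stand; what a row does not reach is not made up. A row lasts 1/8 s, in which the tool goes at most 62.5 mm and 10.7 degrees, less where a joint would pass 70% of its speed; a pose out of reach is approached as far as the arm can. A call with a gripper value outside its range is refused whole. The fingers move at their own pace and stop on an object; the grip force is fixed at half the most. Time passes only in rows, so rows that do not move let the fingers close. It gives the time, the measured TCP pose, the force, the opening and the grip force at its end, in the units of the state.
- arm.observe(): the state, without advancing time (a new reading comes with each control period).
- arm.snapshot(name): name is "side" or "top" or "wrist"; returns the picture (480x640x3 uint8, red, green, blue); there is no depth.
- arm.get_calibration(name): a dict with "K" (3x3 intrinsics, pixels), "origin" and "orientation" of the camera in the world. Camera axes: x right, y up, looking along -z (the intrinsics and any distortion apply to the point x, -y, -z); pixel columns grow to the right and rows downward; lengths in mm; the calibration is good to about 2 mm. A picture is of the moment at which its call begins: read the wrist's pose just before it. get_calibration takes no time and is no camera call; for the wrist camera it gives the pose at the moment of the call.
- arm.close_job(): hands the job in; it is judged then, once.
Trained networks look in the newest picture that a camera, given by its name, has taken for a name from the list of things; names that differ only in an ending like _2 or _b are one class to them, and where a whole thing is asked for, a point or a joint stands for the part that bears it (a point fixed in the world has none). Each returns a list of dicts, best first, with "confidence" (0 to 1); they miss things now and then, are a little off and sometimes report something else, mostly with a low value. They report only what shows in the picture. A call takes as long as a camera call. They do not tell look-alikes from the thing itself.
- arm.spot_in(thing, camera): "extent" ([left, top, right, bottom] in pixels, round what is visible of it).
- arm.regions_of(thing, camera): "pixels" (480x640 bool, what is visible of it) and "extent" ([left, top, right, bottom] in pixels, round what is visible of it).
- arm.tip_of(thing, camera): "xy" ([column, row] in pixels: a listed point, or the origin of a listed thing).
The state is a dict: "clock": time; "joints": joint angles; "joint_vel": joint speeds; "tau": joint torques, N m; "ee_pos": TCP position; "eef_rot": TCP orientation; "force": force on the tool from outside, world axes, zero at the start; "moment": the same for the moment, N m; "width": opening from 0.0 (shut) to 1.0 (fully open); "finger_force": force on a finger pad.
Only numpy, scipy, OpenCV 4.12 (cv2) and the standard library are available. Lean on these libraries where they do the work, as an engineer would, in place of code of your own. Each camera call takes 0.05 s, during which the arm holds its last target. There are 200 camera calls.

## Working session

There is one attempt and no reset: what is moved stays moved. The work goes in short steps, Python scripts to look and compute and a shell command to move; the robot and the scene stay as the last step left them, time stands still between calls to the robot, and variables do not carry over. Pictures are saved under pics/ and viewed, at most 10 in all, crops included, and the job is handed in when it is done.

```bash
ls; mkdir -p pics
python3 - <<'E'
from rig import arm
import cv2,numpy as np
s=arm.observe(); print({k:np.round(v,3) for k,v in s.items()})
for c in ["top","side"]:
    im=arm.snapshot(c); cv2.imwrite(f"pics/{c}0.png",im[:,:,::-1])
    k=arm.get_calibration(c); print(c,k)
    for t in ["hook_rod","board_basket","drip_tray","rod_stand"]:
        print(t,[(np.round(d['xy']).tolist(),round(d['confidence'],2)) for d in arm.tip_of(t,c)],[(np.round(d['extent']).tolist(),round(d['confidence'],2)) for d in arm.spot_in(t,c)])
E
```

```text
pics
{'clock': np.float64(0.0), 'joints': array([-0.955,  0.502, -0.427,  1.551,  0.221,  1.138, -0.21 ]), 'joint_vel': array([-0.001, -0.   ,  0.001,  0.   ,  0.001, -0.001,  0.   ]), 'tau': array([ 0.0000e+00, -5.6954e+01, -5.8160e+00, -2.8094e+01,  1.1000e-02,
        1.2000e-02, -0.0000e+00]), 'ee_pos': array([224.419, 609.291, 241.226]), 'eef_rot': array([ 0.175,  0.984, -0.001, -0.   ]), 'force': array([ 0.24 ,  0.137, -0.034]), 'moment': array([-0.025,  0.002,  0.017]), 'finger_force': np.float64(0.0), 'width': np.float64(0.995)}
top {'K': array([[497.58732893,   0.        , 321.70963339],
       [  0.        , 497.58732893, 235.2842763 ],
       [  0.        ,   0.        ,   1.        ]]), 'origin': array([ 455.0905195 ,  -97.00417806, 1292.46974191]), 'orientation': array([ 0.02585498, -0.0145049 , -0.70509464,  0.70849324])}
hook_rod [([505.0, 215.0], 0.61), ([443.0, 253.0], 0.6)] [([464.0, 197.0, 524.0, 227.0], 0.95), ([431.0, 243.0, 458.0, 266.0], 0.73), ([311.0, 206.0, 344.0, 234.0], 0.36)]
board_basket [([326.0, 221.0], 0.77)] [([309.0, 202.0, 346.0, 235.0], 0.73)]
drip_tray [([161.0, 265.0], 0.85)] [([129.0, 235.0, 192.0, 299.0], 0.79)]
rod_stand [([433.0, 254.0], 0.61)] [([417.0, 235.0, 459.0, 272.0], 0.66)]
side {'K': array([[578.60239849,   0.        , 314.2344996 ],
       [  0.        , 578.60239849, 237.89795665],
       [  0.        ,   0.        ,   1.        ]]), 'origin': array([  -3.23314416, -844.60749614,  905.56408181]), 'orientation': array([ 0.40132768, -0.12810176, -0.2665789 ,  0.86686892])}
hook_rod [([383.0, 331.0], 0.93), ([491.0, 408.0], 0.64)] [([466.0, 358.0, 508.0, 437.0], 0.95), ([365.0, 309.0, 404.0, 349.0], 0.78)]
board_basket [] []
drip_tray [([199.0, 199.0], 0.59)] [([163.0, 173.0, 240.0, 221.0], 0.95), ([365.0, 306.0, 404.0, 353.0], 0.55)]
rod_stand [] [([343.0, 320.0, 413.0, 404.0], 0.95)]
```

View pics/top0.png

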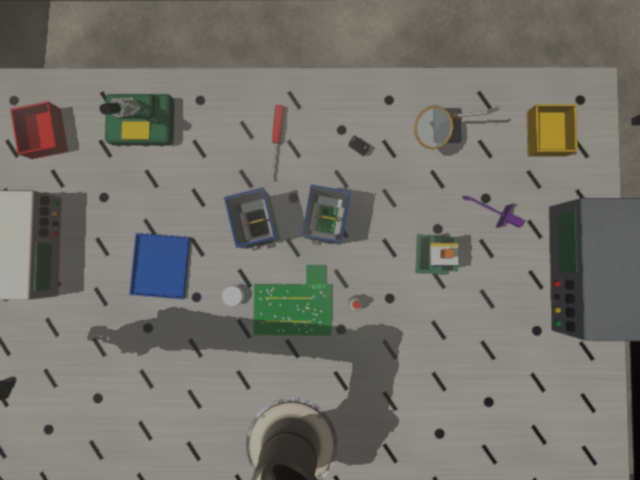

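View pics/side0.png

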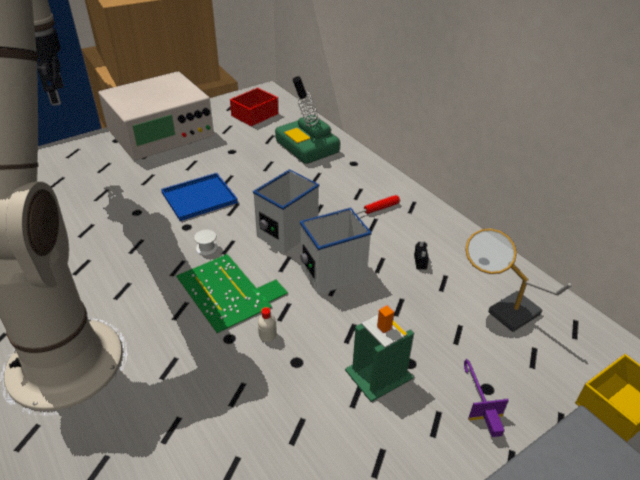

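The top view shows the blue tray at (161,265), the green-board basket in the right-hand tank at (326,215) and the rod in its stand at (443,253). The purple look-alike lies at (505,212). The side view agrees. Next I'll zoom in on the details.

```bash
cat > h.py <<'E'
import numpy as np,cv2
from scipy.spatial.transform import Rotation as R
def px(cal,P):
    P=np.atleast_2d(P).astype(float); c=R.from_quat(cal['orientation']).inv().apply(P-cal['origin'])
    c=c*[1,-1,-1]; q=(cal['K']@c.T).T; return q[:,:2]/q[:,2:]
def at(cal,uv,z):
    uv=np.atleast_2d(uv).astype(float); d=(np.linalg.inv(cal['K'])@np.c_[uv,np.ones(len(uv))].T).T*[1,-1,-1]
    d=R.from_quat(cal['orientation']).apply(d); o=cal['origin']; return o+d*((z-o[2])/d[:,2])[:,None]
def box(x,y,yaw,lx,ly,z,cx=0,cy=0):
    a=np.array([[1,1],[1,-1],[-1,-1],[-1,1]])*[lx/2,ly/2]+[cx,cy]; c,s=np.cos(yaw),np.sin(yaw)
    return np.c_[a@np.array([[c,s],[-s,c]])+[x,y],np.full(4,z)]
E
python3 - <<'E'
from rig import arm
from h import *
im=cv2.imread('pics/top0.png'); k=arm.get_calibration('top')
crop=lambda u,v,w,h,f:cv2.resize(im[v:v+h,u:u+w],None,fx=f,fy=f,interpolation=cv2.INTER_CUBIC)
a=crop(400,222,66,60,6);b=crop(295,175,66,75,6);c=crop(120,225,80,80,5)
H=450;p=lambda q:cv2.copyMakeBorder(q,0,H-q.shape[0],0,4,0)
cv2.imwrite('pics/z.png',np.hstack([p(a),p(b)]))
for n,uv,z in [('rod',(443,254),160),('flange',(444.5,254.5),134),('stand',(433,254),0),('basket',(326,216),66),('rim',(327,214),135),('tray',(161,266),4)]:
    print(n,at(k,uv,z).round())
# tray fit
for d in arm.regions_of('drip_tray','top')[:1]:
    ys,xs=np.nonzero(d['pixels']); r=cv2.minAreaRect(at(k,np.c_[xs,ys],10)[:,:2].astype(np.float32)); print(r)
hsv=cv2.cvtColor(im,cv2.COLOR_BGR2HSV); print(im[266,161],im[205,312])
E
```

```text
rod [[ 478. -354.  160.]]
flange [[ 478. -363.  134.]]
stand [[ 482. -364.    0.]]
basket [[573. -87.  66.]]
rim [[571. -90. 135.]]
tray [[447. 341.   4.]]
((448.6334228515625, 343.28021240234375), (148.35504150390625, 163.0960693359375), 85.84349822998047)
[136  79  51] [62 64 64]
```

View pics/z.png

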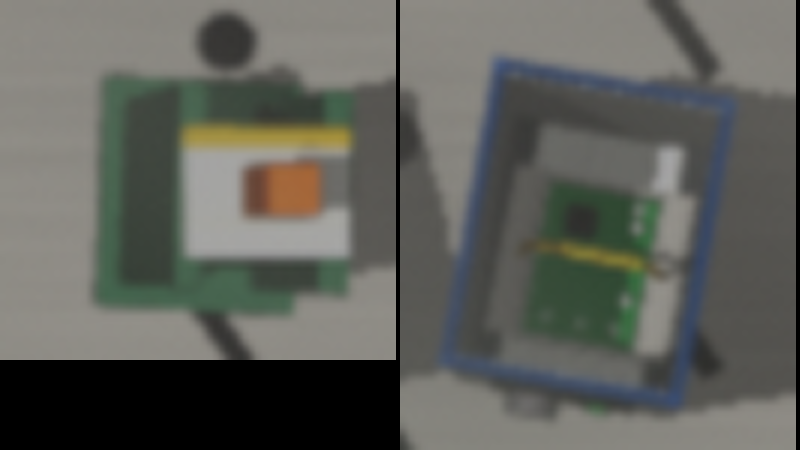

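The stripe on the flange (up in the image) puts the hook towards world +x. The bail is centred near (328,218) and the tank rim centre is about (326.5,214). Now I'll compute the poses and fit them in both cameras.

Run:
```python
from rig import arm
from h import *
k=arm.get_calibration('top')
A=lambda p:np.array(p)/6+[400,222]-.4
B=lambda p:(np.array(p)-[400,0])/6+[295,175]-.4
def rect(n,P):
    print(n,P[:,:2].mean(0).round(1),'edges',np.linalg.norm(np.diff(P[[0,1,2,3,0]],axis=0),axis=1).round(1),'yaw', [round(np.arctan2(d[1],d[0]),3) for d in (P[0]-P[3],P[1]-P[2])])
rect('rim',at(k,B([(498,62),(733,103),(680,405),(445,362)]),135))
rect('flange',at(k,A([(182,127),(350,127),(350,260),(182,260)]),134))
print('grip',at(k,A([[293,190]]),180).round(1))
rect('base',at(k,A([(105,76),(300,78),(293,312),(95,305)]),4))
b=at(k,B([(560,248),(640,264)]),66);print('bail',b.mean(0),np.arctan2(*(b[0]-b[1])[[1,0]])-np.pi/2,np.linalg.norm(b[0]-b[1]))
c=arm.get_calibration('side')
im=cv2.imread('pics/side0.png')
from itertools import chain
for P in [box(478,-363,0,50,64,134),box(571,-90,-.17,120,94,135),box(448,343,-.07,160,140,15)]:
    cv2.polylines(im,[np.int32(px(c,P).round())],True,(0,0,255),1)
cv2.imwrite('pics/s1.png',cv2.resize(im[150:420,150:450],None,fx=2,fy=2))
```

```text
rim [572.5 -88.2] edges [ 93.2 119.7  92.8 119.2] yaw [np.float64(-0.167), np.float64(-0.17)]
flange [ 479.4 -361.8] edges [64.7 51.3 64.6 51.4] yaw [np.float64(-0.007), np.float64(-0.01)]
grip [[ 479.8 -361.3  180. ]]
base [ 482.4 -362.5] edges [ 83.7 100.6  84.7  98.6] yaw [np.float64(-0.049), np.float64(-0.039)]
bail [569.8516496 -92.2800947  66.       ] -0.19431895705848956 33.64476993189098
```

View pics/s1.png

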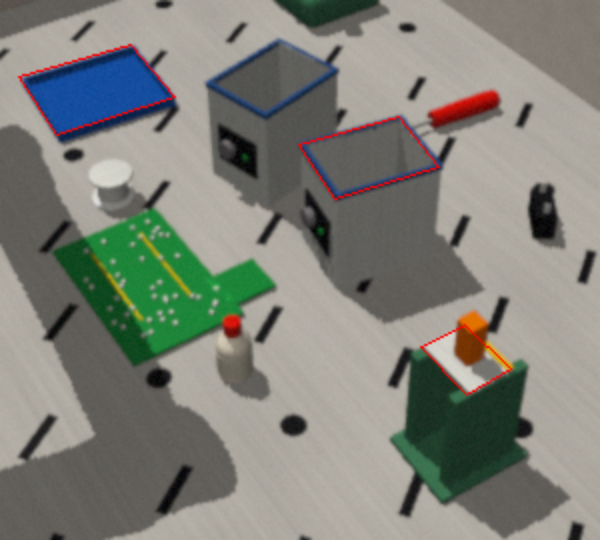

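The overlay matches the rims, flange and tray in the side view, so the poses agree across both cameras. Moving to above the grip.

```bash
python3 -m crank '[[-1,[0,0,0],-0.16],[-1,[0,0,0],-0.16],[-1,[-47,0,-5],0],[-1,[-47,0,-5],0],[-1,[-47,0,-5],0],[-1,[-47,0,-5],0],[-1,[-47,0,-5],0],[-1,[-47,0,-5],0]]'; python3 -m crank '[[-1,[0,-48,0],0],[-1,[0,-48,0],0],[-1,[0,-48,0],0],[-1,[0,-48,0],0],[-1,[0,-48,0],0],[-1,[0,-48,0],0],[-1,[0,-48,0],0],[-1,[0,-48,0],0],[-1,[0,-48,0],0],[-1,[0,-48,0],0],[-1,[0,-48,0],0],[-1,[0,-48,0],0],[-1,[0,-48,0],0],[-1,[0,-48,0],0],[-1,[0,-48,0],0],[-1,[0,-48,0],0],[-1,[0,-48,0],0],[-1,[0,-48,0],0],[-1,[0,-40,0],0],[-1,[0,0,0],0]]'
cat > d.py <<'E'
# print tool-axis shift/turn to a world TCP target x y z and yaw of (-tool x)
import sys; from rig import arm; from h import *
s=arm.observe(); r=R.from_quat(s['eef_rot']); M=r.as_matrix()
t=np.array(list(map(float,sys.argv[1:4])))
print('pos',s['ee_pos'].round(1),'yaw',round(np.arctan2(-M[1,0],-M[0,0]),3),'tilt',round(np.degrees(np.arccos(-M[2,2])),2),'F',s['force'].round(2),'w',round(float(s['width']),3),'t',round(float(s['clock']),2))
print('shift',r.inv().apply(t-s['ee_pos']).round(1))
if len(sys.argv)>4: print('turn',-round(float(sys.argv[4])-np.arctan2(-M[1,0],-M[0,0]),3))
E
python3 d.py 479.5 -361.7 270 -.03
python3 - <<'E'
from rig import arm
from h import *
k=arm.get_calibration('wrist');im=arm.snapshot('wrist')
for P in [box(479.5,-361.7,-.03,50,64,134),box(479.5,-361.7,-.03,20,20,180)]:
    cv2.polylines(im,[np.int32(px(k,P).round())],True,(255,0,255),1)
cv2.imwrite('pics/w0.png',im[:,:,::-1])
E
```

```text
clock: 1.95
ee_pos: [508.0, 600.5, 272.5]
eef_rot: [0.016, 1.0, 0.0, 0.0]
force: [-0.0, 0.8, 0.2]
width: 0.997
finger_force: 0.0
clock: 4.45
ee_pos: [475.4, -306.9, 272.1]
eef_rot: [0.02, 1.0, -0.001, -0.0]
force: [0.3, 0.7, -0.6]
width: 1.0
finger_force: 0.0
pos [ 475.4 -306.9  272.1] yaw -0.039 tilt 0.1 F [ 0.32  0.72 -0.55] w 1.0 t 4.45
shift [ -6.2 -54.5   2.2]
turn -0.009
```

View pics/w0.png

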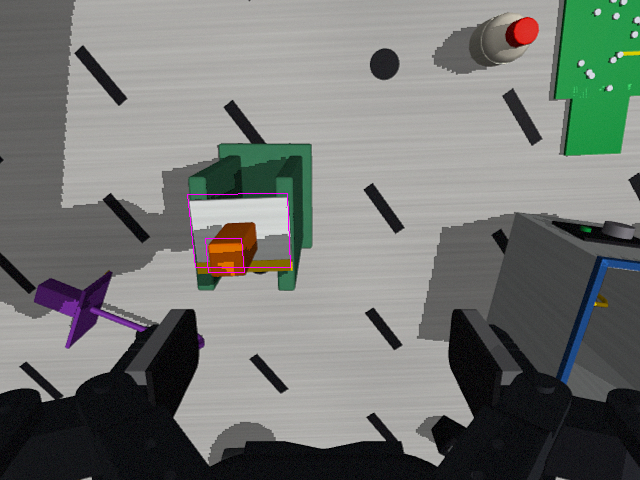

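The wrist view shows the rod's flange (190–292, 198–272) and grip top (226,259) about 4 px, or roughly 2 mm in +x, from my estimate. Using (481,-362).

```bash
python3 -m crank '[[-1,[-4,-28,0],-0.009],[-1,[-4,-27,0],0],[-1,[0,0,0],0],[-1,[0,0,0],0]]'; python3 d.py 481 -362 152 -.03
```

```text
clock: 5.0
ee_pos: [483.8, -356.0, 272.2]
eef_rot: [0.011, 1.0, 0.001, 0.0]
force: [0.2, 0.5, 0.1]
width: 1.003
finger_force: 0.0
pos [ 483.8 -356.   272.2] yaw -0.022 tilt 0.08 F [0.21 0.5  0.09] w 1.003 t 5.0
shift [  2.7  -6.3 120.2]
turn 0.008
```

```bash
python3 -m crank '[[-1,[1.5,-3,0],0.004],[-1,[1.2,-3.3,0],0.004],[-1,[0,0,30],0],[-1,[0,0,0],0]]'; python3 d.py 481 -362 152 -.03;  python3 -c "
from rig import arm
from h import *
k=arm.get_calibration('wrist');im=arm.snapshot('wrist')
for P in [box(481,-362,-.03,50,64,134),box(481,-362,-.03,20,20,180)]:
    cv2.polylines(im,[np.int32(px(k,P).round())],True,(255,0,255),1)
cv2.imwrite('pics/w1.png',im[:,:,::-1])"
```

```text
clock: 5.5
ee_pos: [478.8, -363.1, 240.2]
eef_rot: [0.016, 1.0, 0.001, -0.002]
force: [0.1, 0.5, -0.4]
width: 1.0
finger_force: 0.0
pos [ 478.8 -363.1  240.2] yaw -0.032 tilt 0.28 F [ 0.09  0.48 -0.45] w 1.0 t 5.5
shift [-2.5  1.  88.2]
turn -0.002
```

View pics/w1.png

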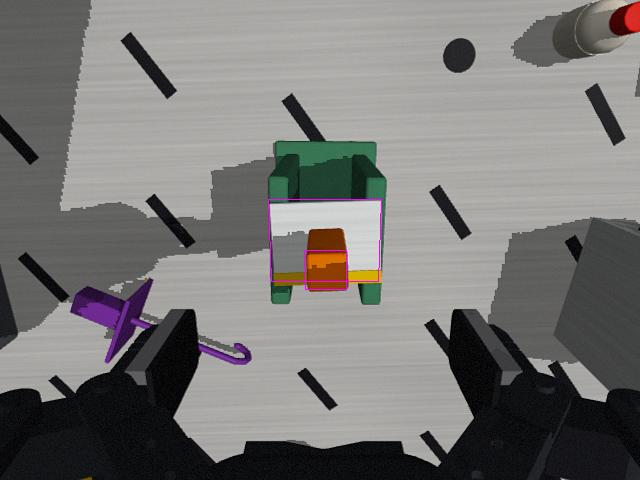

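The overlay matches the grip and flange at (305–348, 250–290). Descending and grasping.

```bash
python3 -m crank '[[-1,[-0.8,0.3,22],0],[-1,[-0.6,0.3,22],0],[-1,[0,0,22],0],[-1,[0,0,12],0],[-1,[0,0,9],0],[-1,[0,0,0],0],[-1,[0,0,0],0]]'; python3 d.py 481 -362 152 -.03
```

```text
clock: 6.42
ee_pos: [482.3, -364.0, 156.1]
eef_rot: [0.016, 1.0, -0.0, 0.001]
force: [0.1, -0.2, -0.2]
width: 1.0
finger_force: 0.0
pos [ 482.3 -364.   156.1] yaw -0.032 tilt 0.07 F [ 0.07 -0.19 -0.22] w 1.0 t 6.42
shift [1.3 2.  4.1]
turn -0.002
```

```bash
python3 -m crank '[[-1,[0.5,1,3],0],[-1,[0,0,0],0],[1,[0,0,0],0],[1,[0,0,0],0],[1,[0,0,0],0],[1,[0,0,0],0],[1,[0,0,0],0],[1,[0,0,0],0]]'; python3 d.py 481 -362 270 -.18
```

```text
clock: 7.42
ee_pos: [481.5, -362.7, 152.4]
eef_rot: [0.016, 1.0, -0.0, 0.0]
force: [0.1, 0.6, 1.8]
width: 0.226
finger_force: 59.3
pos [ 481.5 -362.7  152.4] yaw -0.032 tilt 0.02 F [0.11 0.59 1.83] w 0.226 t 7.42
shift [   0.5    0.7 -117.6]
turn 0.148
```

```bash
python3 -m crank '[[1,[0,0,-10],0],[1,[0,0,-20],0],[1,[0,0,-25],0],[1,[0,0,-30],0],[1,[0,0,-30],0],[1,[0,0,-25],0],[1,[0,0,0],0.075],[1,[0,0,0],0.075],[1,[0,0,0],0]]'; python3 d.py 533.6 -84.2 292 -.175
```

```text
clock: 8.55
ee_pos: [481.1, -362.5, 292.6]
eef_rot: [0.09, 0.996, -0.0, -0.0]
force: [1.0, 0.9, -1.6]
width: 0.226
finger_force: 58.9
pos [ 481.1 -362.5  292.6] yaw -0.181 tilt 0.01 F [ 0.98  0.9  -1.6 ] w 0.226 t 8.55
shift [ -1.5 283.2   0.6]
turn -0.006
```

```bash
python3 -m crank '[[1,[0,10,0],0],[1,[0,25,0],0],[1,[0,35,0],0],[1,[0,35,0],0],[1,[0,35,0],0],[1,[0,35,0],0],[1,[0,35,0],0],[1,[0,35,0],0],[1,[0,25,0],0],[1,[0,11,0],0],[1,[0,0,0],0],[1,[0,0,0],0]]'; python3 d.py 533.6 -84.2 292 -.175
python3 - <<'E'
from rig import arm
from h import *
for c in ['top','side']:
    im=arm.snapshot(c);k=arm.get_calibration(c)
    s=arm.observe();p=s['ee_pos'];M=R.from_quat(s['eef_rot']).as_matrix();ax=-M[:,0]
    o=p+[0,0,-22]
    pts=[o,o+[0,0,-110],o+12*ax+[0,0,-110],o+24*ax+[0,0,-105],o+24*ax+[0,0,-93]]
    cv2.polylines(im,[np.int32(px(k,np.array(pts)).round())],False,(255,0,255),1)
    cv2.polylines(im,[np.int32(px(k,[o-[0,0,0],o]).round())],False,(255,0,0),2)
    bx=np.array([.984,-.179,0]);by=np.array([.179,.984,0]);b=np.array([571,-91,66])
    cv2.polylines(im,[np.int32(px(k,[b-20*by,b+20*by]).round())],False,(255,0,255),1)
    u=px(k,o)[0].astype(int);np.save(f'pics/{c}.npy',im)
    if c=='top':a=im[150:270,260:400]
    else:b2=im[u[1]-60:u[1]+120,u[0]-70:u[0]+110]
a=cv2.resize(a,None,fx=3,fy=3,interpolation=2);b2=cv2.resize(b2,None,fx=2,fy=2,interpolation=2)
cv2.imwrite('pics/j.png',np.hstack([a,b2])[:,:,::-1]) if a.shape[0]==b2.shape[0] else print(a.shape,b2.shape)
E
```

```text
clock: 10.05
ee_pos: [531.8, -87.8, 292.2]
eef_rot: [0.092, 0.996, -0.0, -0.0]
force: [0.2, -0.3, -0.8]
width: 0.221
finger_force: 58.8
pos [531.8 -87.8 292.2] yaw -0.183 tilt 0.04 F [ 0.17 -0.33 -0.77] w 0.221 t 10.05
shift [-1.1  3.8  0.2]
turn -0.008
```

View pics/j.png

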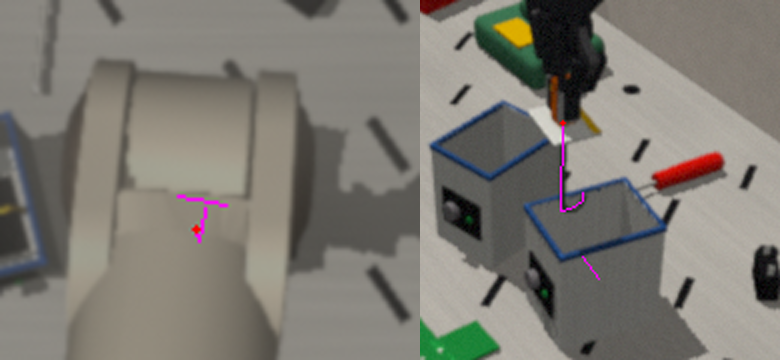

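The drawn rod matches the real shaft and hook in the side view, with the hook hovering over the tank. Before going down I'll check the bail numerically in the wrist view.

Run:
```python
from rig import arm
from h import *
k=arm.get_calibration('wrist');im=arm.snapshot('wrist')
bx=np.array([.984,-.179,0]);by=np.array([.179,.984,0]);b=np.array([571,-91,66.])
print('pred',px(k,[b-20*by,b,b+20*by]).round())
hsv=cv2.cvtColor(im,cv2.COLOR_RGB2HSV);m=cv2.inRange(hsv,(18,110,60),(34,255,255))
n,l,st,c=cv2.connectedComponentsWithStats(m)
for i in range(1,n):
    if st[i,4]>15: print(st[i],c[i].round(1),at(k,c[i],66).round(1))
for d in arm.tip_of('board_basket','wrist'): print(d, at(k,d['xy'],6))
cv2.imwrite('pics/w2.png',im[:,:,::-1])
```

```text
pred [[305. 239.]
 [327. 239.]
 [350. 239.]]
[515 168  49  36 359] [542.4 186.9] [[559.1  95.2  66. ]]
[299 226  20  17 113] [307.  236.6] [[ 565.7 -108.2   66. ]]
[328 226  37  18 200] [348.5 238.3] [[573.9 -72.9  66. ]]
{'xy': [330.7, 222.3], 'confidence': 0.72} [[573.21776175 -87.4692662    6.        ]]
```

View pics/w2.png

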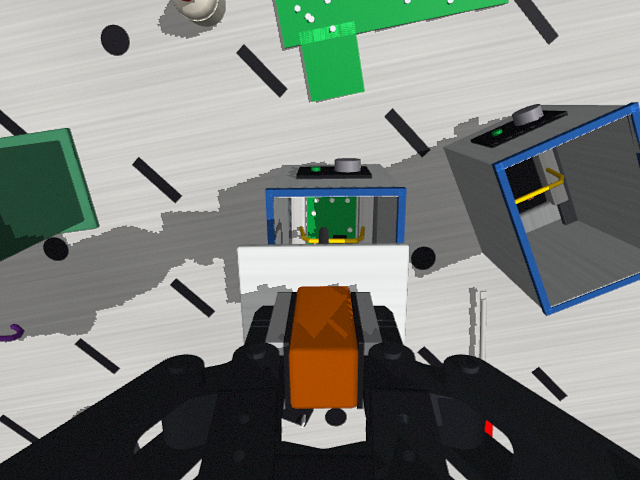

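The bail bar is at row 241, columns 299–365, so its centre is about (572,-88). Aligning and descending.

```bash
python3 -m crank '[[1,[-1,4,0],-0.006],[1,[-1,4,0],0],[1,[0,0,0],0],[1,[0,0,15],0],[1,[0,0,25],0],[1,[0,0,25],0],[1,[0,0,20],0],[1,[0,0,15],0],[1,[0,0,0],0]]'; python3 d.py 534.6 -81.2 171 -.175
```

```text
clock: 11.38
ee_pos: [534.3, -78.7, 190.7]
eef_rot: [0.088, 0.996, 0.0, -0.002]
force: [0.5, 0.0, -1.1]
width: 0.227
finger_force: 58.8
pos [534.3 -78.7 190.7] yaw -0.176 tilt 0.18 F [ 0.46  0.04 -1.09] w 0.227 t 11.38
shift [-0.8 -2.4 19.7]
turn -0.001
```

```bash
python3 -m crank '[[1,[0,-2,10],0],[1,[0,0,9],0],[1,[0,0,0],0],[1,[0,0,0],0]]'; python3 d.py 560.2 -85.9 171 -.175
```

```text
clock: 11.88
ee_pos: [535.4, -80.7, 173.5]
eef_rot: [0.088, 0.996, 0.0, 0.0]
force: [-0.5, 0.1, -1.4]
width: 0.226
finger_force: 58.8
pos [535.4 -80.7 173.5] yaw -0.176 tilt 0.02 F [-0.47  0.11 -1.39] w 0.226 t 11.88
shift [-25.4  -0.8   2.5]
turn -0.001
```

```bash
python3 -m crank '[[1,[-5,-0.5,1],0],[1,[-7,0,1],0],[1,[-7,0,0],0],[1,[-6,0,0],0],[1,[0,0,0],0],[1,[0,0,-6],0],[1,[0,0,-6],0],[1,[0,0,-6],0],[1,[0,0,-6],0],[1,[0,0,-6],0],[1,[0,0,0],0],[1,[0,0,0],0]]'; python3 d.py 560.2 -85.9 171 -.175
```

```text
clock: 13.38
ee_pos: [559.5, -85.6, 201.1]
eef_rot: [0.088, 0.996, 0.0, -0.0]
force: [0.0, 0.1, -2.5]
width: 0.227
finger_force: 58.7
pos [559.5 -85.6 201.1] yaw -0.176 tilt 0.03 F [ 0.    0.11 -2.53] w 0.227 t 13.38
shift [-0.8 -0.2 30.1]
turn -0.001
```

The downward force rose by about 1.2 N, which is the basket's weight, so it is hooked. Lifting.

```bash
python3 -m crank '[[1,[0,0,-5],0],[1,[0,0,-9],0],[1,[0,0,-12],0],[1,[0,0,-12],0],[1,[0,0,-12],0],[1,[0,0,-12],0],[1,[0,0,-12],0],[1,[0,0,-12],0],[1,[0,0,-12],0],[1,[0,0,-12],0],[1,[0,0,-12],0],[1,[0,0,-12],0],[1,[0,0,-8],0],[1,[0,0,-4],0],[1,[0,0,0],0],[1,[0,0,0],0],[1,[0,0,0],0]]'; python3 d.py 436 342 340 -.07; python3 -c "
from rig import arm
from h import *
im=arm.snapshot('side');cv2.imwrite('pics/s2.png',cv2.resize(im[60:330,180:460],None,fx=2,fy=2)[:,:,::-1])"
```

```text
clock: 15.5
ee_pos: [559.5, -85.6, 346.8]
eef_rot: [0.088, 0.996, 0.0, -0.0]
force: [-0.2, 0.4, -2.6]
width: 0.224
finger_force: 58.7
pos [559.5 -85.6 346.8] yaw -0.176 tilt 0.05 F [-0.24  0.37 -2.59] w 0.224 t 15.5
shift [196.3 399.4   7. ]
turn -0.106
```

View pics/s2.png

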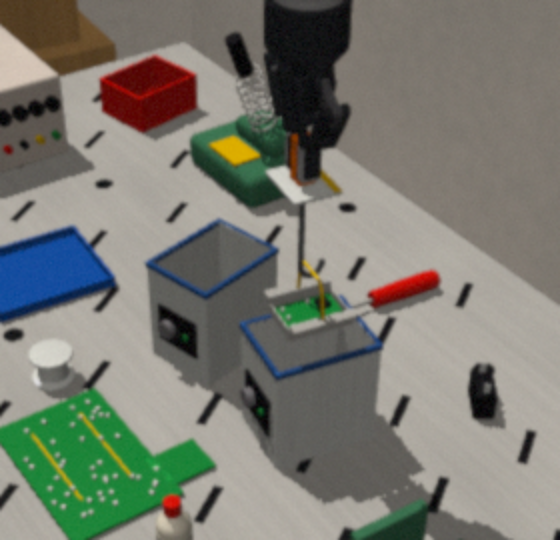

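The green-board basket hangs upright on the hook with its floor clear of the rim. Carrying it to the tray.

```bash
python3 -m crank '[[1,[2,4,0],0],[1,[4,8,0],0],[1,[6,12,0],0],[1,[8,16,0],0],[1,[10,20,0],0],[1,[11,22.5,0],0],[1,[11,22.5,0],0],[1,[11,22.5,0],0],[1,[11,22.5,0],0],[1,[11,22.5,0],0],[1,[11,22.5,0],0],[1,[11,22.5,0],0],[1,[11,22.5,0],0],[1,[11,22.5,0],0],[1,[11,22.5,0],0],[1,[11,22.5,0],0],[1,[11,22.5,0],0],[1,[10,20,0],0],[1,[8,16,0],0],[1,[6,12,0],0]]'; python3 -m crank '[[1,[4,8,0],0],[1,[2,4,0],0],[1,[0,0,0],0],[1,[0,0,0],0],[1,[0,0,0],0]]';  python3 d.py 436 344 191 -.176
```

```text
clock: 18.05
ee_pos: [441.8, 320.4, 347.4]
eef_rot: [0.087, 0.996, 0.0, 0.0]
force: [0.1, -0.8, -1.5]
width: 0.222
finger_force: 58.7
clock: 18.68
ee_pos: [439.2, 331.4, 347.3]
eef_rot: [0.088, 0.996, -0.0, 0.0]
force: [-0.2, -0.7, -2.7]
width: 0.227
finger_force: 58.7
pos [439.2 331.4 347.3] yaw -0.177 tilt 0.01 F [-0.2  -0.72 -2.66] w 0.227 t 18.68
shift [  5.4  11.9 156.3]
turn -0.001
```

```bash
python3 -m crank '[[1,[1,3,0],0],[1,[2,4,5],0],[1,[1.5,3,9],0],[1,[1,2,12],0],[1,[0,0,14],0],[1,[0,0,14],0],[1,[0,0,14],0],[1,[0,0,14],0],[1,[0,0,14],0],[1,[0,0,14],0],[1,[0,0,12],0],[1,[0,0,10],0],[1,[0,0,7],0],[1,[0,0,4],0],[1,[0,0,3],0],[1,[0,0,3],0],[1,[0,0,3],0],[1,[0,0,3],0],[1,[0,0,0],0],[1,[0,0,0],0]]';  python3 d.py 436 344 185 -.176
```

```text
clock: 21.18
ee_pos: [435.6, 344.8, 192.4]
eef_rot: [0.088, 0.996, 0.0, 0.0]
force: [-0.2, -1.1, -1.9]
width: 0.226
finger_force: 58.7
pos [435.6 344.8 192.4] yaw -0.176 tilt 0.01 F [-0.22 -1.09 -1.92] w 0.226 t 21.18
shift [-0.6 -0.7  7.4]
turn 0.0
```

```bash
python3 -m crank '[[1,[0,0,2],0],[1,[0,0,2],0],[1,[0,0,2],0],[1,[0,0,1],0],[1,[0,0,0],0],[1,[0,0,0],0],[1,[0,0,0],0],[1,[0,0,4],0],[1,[0,0,4],0],[1,[0,0,4],0],[1,[0,0,0],0],[1,[0,0,0],0]]';  python3 d.py 409.9 348.5 172 -.176; python3 -c "
from rig import arm
from h import *
im=arm.snapshot('side');cv2.imwrite('pics/s3.png',cv2.resize(im[40:240,80:340],None,fx=3,fy=3)[:,:,::-1])"
```

```text
clock: 22.68
ee_pos: [435.5, 344.8, 173.3]
eef_rot: [0.088, 0.996, 0.0, -0.0]
force: [-0.3, -0.1, -1.7]
width: 0.233
finger_force: 58.8
pos [435.5 344.8 173.3] yaw -0.176 tilt 0.01 F [-0.29 -0.11 -1.7 ] w 0.233 t 22.68
shift [25.8 -0.9  1.3]
turn 0.0
```

View pics/s3.png

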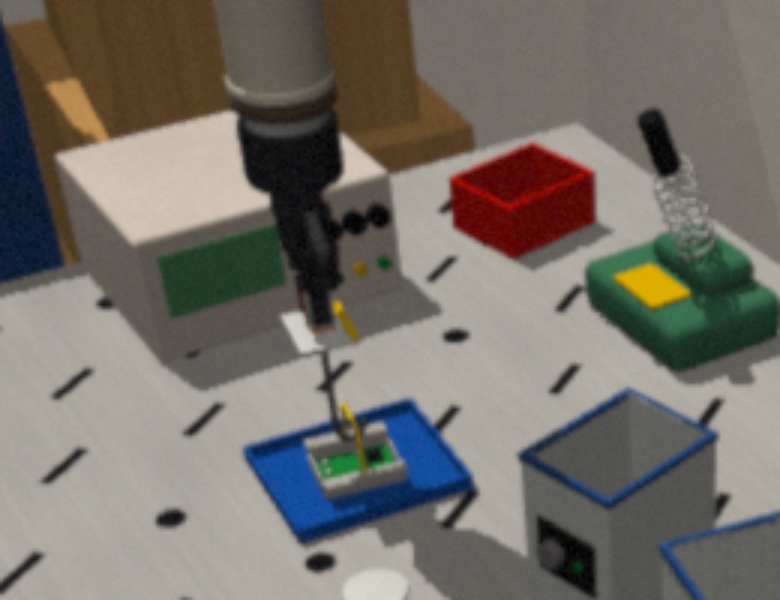

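The basket stands upright in the tray with the hook slack in the bail. Backing the hook out and rising.

```bash
python3 -m crank '[[1,[0,0,2],0],[1,[0,0,1],0],[1,[4,0,0],0],[1,[6,0,0],0],[1,[6,0,0],0],[1,[6,0,0],0],[1,[5,0,0],0],[1,[3,0,0],0],[1,[0,0,0],0],[1,[0,0,0],0],[1,[0,0,-6],0],[1,[0,0,-10],0],[1,[0,0,-15],0],[1,[0,0,-20],0],[1,[0,0,-25],0],[1,[0,0,-25],0],[1,[0,0,-20],0],[1,[0,0,-5],0],[1,[0,0,0],0]]';  python3 d.py 481 -362 292 -.176
python3 - <<'E'
from rig import arm
from h import *
arm.snapshot('top'); k=arm.get_calibration('top')
for d in arm.tip_of('board_basket','top'): print(d,at(k,d['xy'],4))
arm.snapshot('side'); k=arm.get_calibration('side')
for d in arm.tip_of('board_basket','side'): print(d,at(k,d['xy'],4))
E
```

```text
clock: 25.1
ee_pos: [406.0, 350.0, 296.7]
eef_rot: [0.088, 0.996, 0.0, 0.0]
force: [-0.3, -0.9, -1.9]
width: 0.228
finger_force: 58.8
pos [406.  350.  296.7] yaw -0.176 tilt 0.04 F [-0.34 -0.86 -1.89] w 0.228 t 25.1
shift [-198.4 -687.9    4.5]
turn 0.0
{'xy': [159.7, 268.1], 'confidence': 0.58} [[441.46531797 344.33016436   4.        ]]
{'xy': [198.8, 201.0], 'confidence': 0.57} [[440.62361283 322.98453178   4.        ]]
```

```bash
python3 -m crank '[[1,[-3,-10,0],0],[1,[-6,-22,0],0],[1,[-10,-34,0],0],[1,[-11,-38,0],0],[1,[-11,-38,0],0],[1,[-11,-38,0],0],[1,[-11,-38,0],0],[1,[-11,-38,0],0],[1,[-11,-38,0],0],[1,[-11,-38,0],0],[1,[-11,-38,0],0],[1,[-11,-38,0],0],[1,[-11,-38,0],0],[1,[-11,-38,0],0],[1,[-11,-38,0],0],[1,[-11,-38,0],0],[1,[-11,-38,0],0],[1,[-11,-38,0],0],[1,[-8,-28,0],0],[1,[0,0,0],0]]';  python3 -m crank '[[1,[-5,-16,0],-0.07],[1,[0,0,0],-0.076],[1,[0,0,0],0]]'; python3 d.py 481 -362 292 -.032
python3 - <<'E'
from rig import arm
from h import *
im=arm.snapshot('top'); k=arm.get_calibration('top')
hsv=cv2.cvtColor(im,cv2.COLOR_RGB2HSV)
m=cv2.inRange(hsv,(40,80,30),(85,255,255));m[:,:125]=0;m[:,200:]=0;m[:230]=0;m[305:]=0
v,u=np.nonzero(m);print(len(u)); print(at(k,np.c_[u,v].mean(0),12), 'rect',cv2.minAreaRect(at(k,np.c_[u,v],12)[:,:2].astype(np.float32)))
m=cv2.inRange(hsv,(18,110,60),(34,255,255));m[:,:125]=0;m[:,200:]=0;m[:230]=0;m[305:]=0
v,u=np.nonzero(m);print(len(u));print(at(k,np.c_[u,v].mean(0),64),np.ptp(u),np.ptp(v))
for d in arm.tip_of('board_basket','top'): print(d,at(k,d['xy'],4))
E
```

```text
clock: 27.8
ee_pos: [477.2, -340.6, 295.5]
eef_rot: [0.09, 0.996, -0.0, -0.001]
force: [0.1, 0.6, -0.9]
width: 0.224
finger_force: 58.9
clock: 28.18
ee_pos: [480.7, -353.0, 296.0]
eef_rot: [0.015, 1.0, 0.001, -0.0]
force: [-0.1, 0.2, -0.8]
width: 0.228
finger_force: 58.9
pos [ 480.7 -353.   296. ] yaw -0.03 tilt 0.07 F [-0.08  0.15 -0.8 ] w 0.228 t 28.18
shift [-0.5 -9.   3.9]
turn 0.002
314
[[445.88338866 342.03936011  12.        ]] rect ((446.8745422363281, 342.25677490234375), (42.40171432495117, 63.65162658691406), 79.99644470214844)
24
[[446.47964847 340.67859873  64.        ]] 14 3
{'xy': [160.1, 266.4], 'confidence': 0.93} [[445.87790249 343.39095632   4.        ]]
```

The basket is upright in the tray, with the board at (446,342) and the bail directly above it. Rehanging the rod.

```bash
python3 -m crank '[[1,[0,-4,0],0],[1,[0,-5,0],0],[1,[0,0,0],0],[1,[0,0,0],0]]'; python3 d.py 481 -362 156 -.032;python3 -m crank '[[1,[0,0,0],0],[1,[0,0,8],0],[1,[0,0,15],0],[1,[0,0,20],0],[1,[0,0,20],0],[1,[0,0,20],0],[1,[0,0,20],0],[1,[0,0,15],0],[1,[0,0,8],0],[1,[0,0,4],0],[1,[0,0,0],0],[1,[0,0,0],0]]'; python3 d.py 481 -362 152.4 -.032
```

```text
clock: 28.78
ee_pos: [480.7, -363.0, 296.2]
eef_rot: [0.015, 1.0, 0.0, -0.0]
force: [-0.7, 0.1, -1.5]
width: 0.227
finger_force: 58.9
pos [ 480.7 -363.   296.2] yaw -0.03 tilt 0.01 F [-0.75  0.11 -1.54] w 0.227 t 28.77
shift [ -0.2   0.9 140.2]
turn 0.002
clock: 30.28
ee_pos: [481.2, -363.3, 167.0]
eef_rot: [0.015, 1.0, -0.0, 0.001]
force: [-0.0, -0.7, -1.6]
width: 0.225
finger_force: 58.9
pos [ 481.2 -363.3  167. ] yaw -0.03 tilt 0.07 F [-0.03 -0.75 -1.6 ] w 0.225 t 30.27
shift [ 0.3  1.3 14.6]
turn 0.002
```

```bash
python3 -m crank '[[1,[0,0.5,4],0],[1,[0,0.5,4],0],[1,[0,0,3],0],[1,[0,0,2],0],[1,[0,0,1],0],[1,[0,0,0],0],[1,[0,0,0],0]]'; python3 d.py 481 -362 152.4 -.032
```

```text
clock: 31.15
ee_pos: [480.8, -361.9, 152.5]
eef_rot: [0.015, 1.0, 0.0, -0.0]
force: [-0.9, 0.9, 2.4]
width: 0.229
finger_force: 59.3
pos [ 480.8 -361.9  152.5] yaw -0.03 tilt 0.0 F [-0.86  0.91  2.38] w 0.229 t 31.15
shift [-0.2 -0.1  0.1]
turn 0.002
```

The flange rests on the rails, shown by the force turning upward. Releasing and lifting away.

```bash
python3 -m crank '[[0.2,[0,0,0],0],[-0.2,[0,0,0],0],[-1,[0,0,0],0],[-1,[0,0,0],0],[-1,[0,0,0],0],[-1,[0,0,0],0],[-1,[0,0,-8],0],[-1,[0,0,-15],0],[-1,[0,0,-25],0],[-1,[0,0,-30],0],[-1,[0,0,-30],0],[-1,[0,0,-20],0],[-1,[0,0,0],0],[-1,[0,0,0],0],[-1,[0,0,0],0],[-1,[0,0,0],0]]'
python3 - <<'E'
from rig import arm
from h import *
k=arm.get_calibration('wrist');im=arm.snapshot('wrist')
print('pred',px(k,[[481,-362,180],[481,-362,130]]).round(),'stripe',px(k,box(481,-362,-.03,50,64,134)).round().tolist())
hsv=cv2.cvtColor(im,cv2.COLOR_RGB2HSV)
for lo,hi in [((5,180,60),(14,255,255)),((18,110,60),(34,255,255))]:
    n,l,st,c=cv2.connectedComponentsWithStats(cv2.inRange(hsv,lo,hi))
    print([(st[i].tolist(),c[i].round().tolist()) for i in range(1,n) if st[i,4]>60])
print(arm.tip_of('hook_rod','wrist'))
arm.snapshot('side');k=arm.get_calibration('side')
print('side pred',px(k,[[481,-362,130]]),arm.tip_of('hook_rod','side'))
E
```

```text
clock: 33.15
ee_pos: [480.4, -361.7, 279.3]
eef_rot: [0.015, 1.0, 0.0, -0.001]
force: [-0.1, -0.6, 0.5]
width: 1.005
finger_force: 0.0
pred [[322. 242.]
 [322. 219.]] stripe [[369.0, 256.0], [275.0, 256.0], [273.0, 183.0], [371.0, 183.0]]
[([306, 209, 34, 50, 921], [321.0, 229.0])]
[([276, 247, 31, 12, 346], [291.0, 252.0]), ([340, 246, 31, 12, 363], [355.0, 252.0])]
[{'xy': [148.3, 296.2], 'confidence': 0.86}, {'xy': [324.3, 223.4], 'confidence': 0.73}]
side pred [[382.99986533 329.19382202]] [{'xy': [387.0, 330.7], 'confidence': 0.77}, {'xy': [487.7, 408.1], 'confidence': 0.73}]
```

The rod hangs where it started and the gripper is clear of it. Handing in.

```bash
python3 -c "
from rig import arm
print(arm.close_job())"
```

```text
the job is handed in; nothing more can be done
None
```

The green-board basket stands upright near the middle of the blue drip tray, the rod hangs back on its stand, released with the gripper clear, and the job was handed in after about 33 s; no verdict came back.

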